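# Put the butter dish back behind the pegs

## Robot

A 6-joint arm with a two-finger parallel gripper is mounted at the origin on the work surface. World frame = base frame: x ahead of the robot, y to its left, z up, the work surface at z = 0. Lengths are in mm, angles in rad, forces in N, time in s.
With the tool pointing down it reaches from about 350 to 975 mm from the base axis. Payload 4.9 kg.
Tool frame: the origin (TCP) lies midway between the tips of the shut fingers; the grasp point (between the pads) lies 19 mm behind it; z points along the fingers, y is the direction in which the jaws open and shut (so a half turn about z gives the same grasp; the last joint's range is limited). The gripper opens to 85 mm and grips with 20 to 120 N. Pads are 22 mm wide; open, the fingers measure 114 mm over their backs; the gripper's body (76 mm by 85 mm) begins 54 mm behind the grasp point. The pads swing forward as they close: fully open they stand 13 mm farther back than shut.
Start: joints at [-1.363, 0.053, 1.613, -0, 1.476, -0.119], TCP at [200.628, -591.904, 231.304] pointing down, gripper open.
Joint ranges: [-3.01, 3.01], [-1.01, 2.22], [0.06, 2.58], [-1.02, 4.17], [0.09, 2.62], [-3.14, 3.14]. Speed limits (rad/s): [2.57, 2.57, 3.14, 3.14, 3.14, 3.14].

## Interface

Orientations are given as a rotation vector (axis times angle).
In Python, from cell import telemetry, read_camera, sign_off gives the robot as it stands.
- The arm moves only by the tool carry_out, never from a script. Its arguments are lists of equal length, an entry for each row: "translation": the shift along the tool's x, y, z in cm, a list of three; "delta_rot": the turn, a rotation vector about the tool's x, y, z in degrees, a list of three. A call has 1 to 12 rows; each row shifts and turns the pose as measured when the row begins, along the tool's axes as they then stand; what a row does not reach is not made up. A row lasts 1/12 s, in which the tool goes at most 41.7 mm and 7.16 degrees, less where a joint would pass 70% of its speed; a pose out of reach is approached as far as the arm can. A call with a gripper value outside its range is refused whole. "grip" is the finger opening in cm, from 0 to 8.54, set as the call begins (left out, the last holds). The fingers move at their own pace and stop on an object; "grip_force" is the grip in N (left out, the last holds). Time passes only in rows, so rows that do not move let the fingers close. It gives the time, the measured TCP pose, the force and the opening at its end, in the units of the state.
- telemetry.get_obs(): the state, without advancing time (a new reading comes with each control period).
- read_camera(name): name is "scene" or "top" or "wrist"; returns a dict with "color" (384x512x3 uint8, blue, green, red), "z_map" (384x512 float32, mm along the optical axis (not along the pixel's ray), 0 where there is no reading), "fovy" (degrees; the focal length in pixels is half the picture's height over the tangent of half this angle, whatever the lens; pixels are square), "cx", "cy" (the principal point, pixels), "pose" (4x4, takes a point from camera to world coordinates); the wrist camera has in their place "tool_from_camera" (4x4, takes a point from camera to tool coordinates, whose origin is the TCP and whose axes are the flange's). Camera axes: x right, y up, looking along -z (the intrinsics and any distortion apply to the point x, -y, -z); pixel columns grow to the right and rows downward; lengths in mm; the calibration is good to about 2 mm. A picture is of the moment at which its call begins: read the wrist's pose just before it.
- sign_off(): hands the job in, once; it reports no verdict.
The state is a dict: "t": time; "joints": joint angles; "joint_vel": joint speeds; "joint_torque": joint torques, N m; "eef_pos": TCP position; "tcp_rot": TCP orientation; "contact_force": force on the tool from outside, world axes, zero at the start; "wrist_torque": the same for the moment, N m; "opening": finger opening in mm.
Only numpy, scipy, OpenCV 4.12 (cv2) and the standard library are available. Lean on these libraries where they do the work, as an engineer would, in place of code of your own. Each camera call takes 0.05 s, during which the arm holds its last target.

## Task

Push the covered butter dish along the shelf with the fingers, through the wide gap between the chrome pegs and on until the whole dish rests on the marble inlay beyond, then take the hand away. Push against the blue dish only: do not lift it, keep the fingers off its cream cover, which must stay on, and leave everything else on the shelf where it stands.

Things in the scene. Friction and masses are not known exactly. Their poses are not given: they have to be found in the camera images.
- dish: Blue glazed ceramic butter dish, 124 mm long (its y axis) x 92 wide (its x axis), flat-sided block 20 high with upright corners rounded 12 in radius; a 3 wide, 4 high ridge on top holds the cover. Origin: centre of its underside. Loose, about 0.4 to 0.6 kg, and about 0.65 to 0.95 kg with the cover; slides on the wood.
- cover: Cream ceramic cover, loose, standing inside the dish's ridge with about 3 mm of play each way; 100 x 68 mm, 46 high, with a 22 wide knob on top (66 in all), so its sides stand 12 in from the dish's sides all round. Origin: centre of its underside, which rests 20 above the dish's underside; axes as the dish's.
- strip: Chrome strip flush in the shelf top, fixed, with three upright chrome pegs along its x axis, 14 mm in diameter, 45 tall, at x = -121, -57, +57. Origin: on the shelf top midway between the pegs at -57 and +57, which leave the wide gap, 100 clear (the other, 50 clear, is too narrow). The dish starts on the -y side, 170 to 210 before the pegs, up to 35 mm off the gap's middle line (the y axis), and goes through to +y.
- inlay (a point): Centre of the pale marble inlay, a rectangle 122 mm (x) x 170 (y) flush with the shelf top, belonging to the strip, 120 beyond the peg row along the strip's +y; axes as the strip's. Its edge nearest the pegs is 35 beyond the row. Flat: nothing stops the dish there.
- cruet: Empty green glass cruet, 68 mm wide, 152 tall, loose. Origin: centre of its underside. To be left alone.
- grinder: Steel spice grinder with a black band, 54 mm in diameter, 142 tall, loose. Origin: centre of its underside. To be left alone.
- jam: Jar with a red cap, 66 mm in diameter, 95 tall, loose. Origin: centre of its underside. To be left alone.
- clip: Navy plastic bag clip, 75 mm long (its y axis) x 18, about 23 high, loose, lying near the robot's side of the inlay. Origin: centre of its underside. To be left alone.
- mug: White mug, 82 mm in diameter, 90 tall, loose, its handle at its +y side. Origin: centre of its underside. To be left alone.
- eggcup: White egg cup, 50 mm in diameter, 65 tall, loose. Origin: centre of its underside. To be left alone.
- spreader: Wooden-handled butter spreader, 170 mm long along its x axis, lying flat, loose. Origin: underneath, near its middle. To be left alone.
Things that resemble listed ones, but are neither listed nor needed, are in the scene too. There is more than one size of the dish; the job needs the middle-sized.

How it is judged:
By the outcome, as a careful person would: the job done as asked, in the order asked, and still so for the second after the job is handed in, with the robot touching nothing.
It also fails if it takes over 69 s, if anything falls off the work surface, if the arm or the gripper's body presses on something with over 40 N, if the wrist force passes 120 N, or if a joint passes its speed limit or range.

## Working session

There is one attempt and no reset: what is moved stays moved. The work goes in short steps, Python scripts to look and compute and a tool call to move; the robot and the scene stay as the last step left them, time stands still between calls to the robot, and variables do not carry over. Pictures are saved under pics/ and viewed, and the job is handed in when it is done.

Besides the shell and the picture viewer there is one more tool, called after "Request:" as a command line: name --argument value ..., lists and objects as JSON in quotes. carry_out: Moves the arm, as the interface text tells. Its arguments: {"type":"object","properties":{"translation":{"type":"array","items":{"type":"array","items":{"type":"number"}}},"delta_rot":{"type":"array","items":{"type":"array","items":{"type":"number"}}},"grip":{"type":"number"},"grip_force":{"type":"number"}},"required":["translation","delta_rot"]}

```bash
ls; mkdir -p pics; cat > h.py <<'E'
import numpy as np, cv2
from cell import telemetry, read_camera, sign_off
def K(c):
    h=c['color'].shape[0]; return h/2/np.tan(np.radians(c['fovy'])/2)
def px2plane(c,uv,z,pose=None):
    T=c['pose'] if pose is None else pose; T=np.array(T); f=K(c)
    out=[]
    for u,v in np.atleast_2d(uv):
        d=T[:3,:3]@np.array([(u-c['cx'])/f,-(v-c['cy'])/f,-1]); o=T[:3,3]
        out.append(o+d*(z-o[2])/d[2])
    return np.array(out)
def cloud(c,pose=None):
    T=np.array(c['pose'] if pose is None else pose); f=K(c); z=c['z_map']
    v,u=np.mgrid[:z.shape[0],:z.shape[1]]
    P=np.stack([(u-c['cx'])/f*z,-(v-c['cy'])/f*z,-z],-1)
    W=P@T[:3,:3].T+T[:3,3]; W[z==0]=np.nan; return W
E
python3 - <<'E'
from h import *
print(telemetry.get_obs())
for n in ('scene','top','wrist'):
    c=read_camera(n); cv2.imwrite(f'pics/{n}0.png',c['color']); print({k:v for k,v in c.items() if k not in('color','z_map')})
    np.save(f'{n}0.npy',c,allow_pickle=True)
E
```

```text
pics
{'t': 0.0, 'joints': array([-1.36299218e+00,  5.33608076e-02,  1.61426499e+00,  4.66973005e-06,
        1.47600103e+00, -1.18989897e-01]), 'joint_vel': array([ 9.49818715e-04, -6.62650577e-04, -1.58900897e-03, -2.85040214e-05,
        2.33409062e-03,  5.27464109e-04]), 'joint_torque': array([ 4.33259320e-04, -3.93681586e+01, -3.70175278e+01, -4.36315338e-05,
        7.17568793e-03, -4.68522074e-06]), 'eef_pos': array([ 200.51096555, -591.31829783,  230.07789742]), 'tcp_rot': array([-3.09774264e+00, -5.10714444e-01,  1.34465281e-04]), 'contact_force': array([-1.27174408,  0.4581851 , -0.12357235]), 'wrist_torque': array([-0.0119022 ,  0.02676658,  0.07768432]), 'opening': 85.5406720405023}
{'fovy': 47.02704840099703, 'cx': 258.40955014880706, 'cy': 192.28672993585812, 'pose': array([[-6.53962733e-01, -4.41110888e-01,  6.14616896e-01,
         1.34740736e+03],
       [ 7.56389661e-01, -3.65773136e-01,  5.42295762e-01,
         5.87631342e+02],
       [-1.44022158e-02,  8.19531084e-01,  5.72853715e-01,
         7.53132649e+02],
       [ 0.00000000e+00,  0.00000000e+00,  0.00000000e
[... 203 characters left out ...]
,
       [-9.99984583e-01,  3.42567099e-03,  4.37016845e-03,
        -6.74373899e+01],
       [ 4.72490053e-03,  1.11498799e-01,  9.93753336e-01,
         1.33469731e+03],
       [ 0.00000000e+00,  0.00000000e+00,  0.00000000e+00,
         1.00000000e+00]])}
{'fovy': 66.52350226732553, 'cx': 256.75100677628825, 'cy': 195.22123179922102, 'tool_from_camera': array([[ 3.11819906e-04,  9.54401296e-01,  2.98526497e-01,
         7.65841446e+01],
       [ 9.99999717e-01, -9.32027543e-05, -7.46556806e-04,
        -2.38931730e-01],
       [-6.84691291e-04,  2.98526646e-01, -9.54401055e-01,
        -1.41795774e+02],
       [ 0.00000000e+00,  0.00000000e+00,  0.00000000e+00,
         1.00000000e+00]])}
```

View pics/scene0.png

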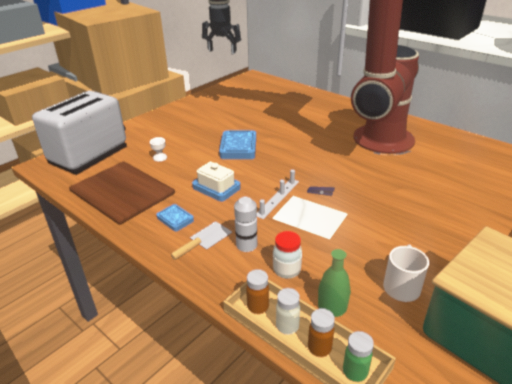

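View pics/top0.png

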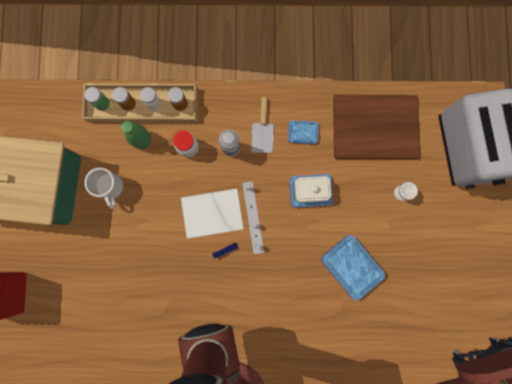

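View pics/wrist0.png

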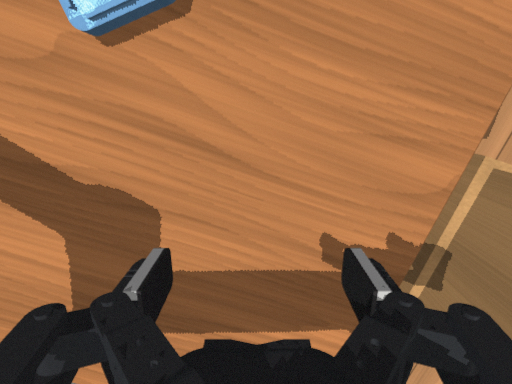

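Three blue dishes in the top view: a small bare one (304,132), a covered one (312,191) and a large bare one (354,267). The covered one fits the description; I'll confirm this with an enlarged crop and its measured size.

```bash
python3 - <<'E'
from h import *
c=np.load('top0.npy',allow_pickle=True).item(); im=c['color']
cr=cv2.resize(im[110:290,170:390],None,fx=3.6,fy=3.3,interpolation=cv2.INTER_CUBIC); 
cr=cv2.resize(im[120:280,170:380],None,fx=3.7,fy=3.7,interpolation=cv2.INTER_CUBIC);cv2.imwrite('pics/crop_top.png',cr)
s=np.load('scene0.npy',allow_pickle=True).item()
cv2.imwrite('pics/crop_scene.png',cv2.resize(s['color'][120:260,170:370],None,fx=4,fy=4,interpolation=cv2.INTER_CUBIC))
W=cloud(c); print('table z',np.nanmedian(W[180:240,275:285,2]))
hsv=cv2.cvtColor(im,cv2.COLOR_BGR2HSV)
m=cv2.inRange(hsv,(98,100,90),(115,255,255))
n,l,st,ce=cv2.connectedComponentsWithStats(m)
for i in range(1,n):
    if st[i,4]>60:
        print(st[i],ce[i],'z',np.nanmedian(W[l==i][:,2]))
        cn,_=cv2.findContours((l==i).astype(np.uint8),0,1); 
        p=px2plane(c,cn[0][:,0],20)[:,:2].astype(np.float32); print(cv2.minAreaRect(p))
# inlay
m=cv2.inRange(hsv,(0,0,190),(180,60,255)); m2=np.zeros_like(m); m2[180:245,170:244]=m[180:245,170:244]
m2=cv2.morphologyEx(m2,cv2.MORPH_CLOSE,np.ones((5,5)))
cn,_=cv2.findContours(m2,0,1); cn=max(cn,key=cv2.contourArea); r=cv2.minAreaRect(px2plane(c,cn[:,0],0)[:,:2].astype(np.float32)); print('inlay',r,cv2.boxPoints(r))
# pegs via height
for y0,y1,x0,x1 in [(170,265,235,275)]:
    H=W[y0:y1,x0:x1]; k=(H[...,2]>30); n,l,st,ce=cv2.connectedComponentsWithStats(k.astype(np.uint8))
    for i in range(1,n): print('peg',st[i],ce[i]+[x0,y0],np.nanmean(H[l==i],0))
E
```

```text
table z 0.20635716826939188
[289 122  29  21 550] [302.98       132.03636364] z 14.342513940351523
((779.0466918945312, -216.2339630126953), (83.15541076660156, 62.97511672973633), 85.37812805175781)
[291 177  41  30 177] [304.27683616 198.16949153] z 20.72736629040719
((601.005126953125, -236.80661010742188), (86.94778442382812, 117.77751159667969), 3.8844797611236572)
[ 322  237   62   62 2078] [352.68768046 267.0587103 ] z 26.2239935132244
((376.42840576171875, -358.12335205078125), (157.451904296875, 115.65967559814453), 39.303916931152344)
inlay ((534.000732421875, 59.39248275756836), (122.87413787841797, 170.94471740722656), 9.480645179748535) [[459.32425  133.57784 ]
 [487.48135  -35.032005]
 [608.67725  -14.79287 ]
 [580.52014  153.81697 ]]
peg [11 14  4  5 18] [247.5        186.22222222] [610.31691128 -49.1252513   43.0797031 ]
peg [17 52  5  5 17] [254.         224.23529412] [499.0995319  -68.55233766  45.21270022]
peg [21 74  4  5 18] [257.5        246.22222222] [435.83960339 -78.87290403  42.61596963]
```

View pics/crop_top.png

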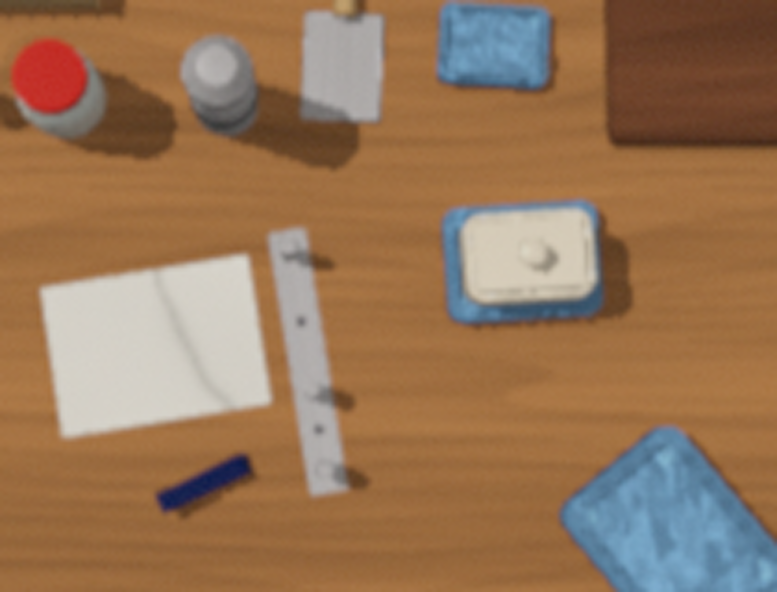

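View pics/crop_scene.png

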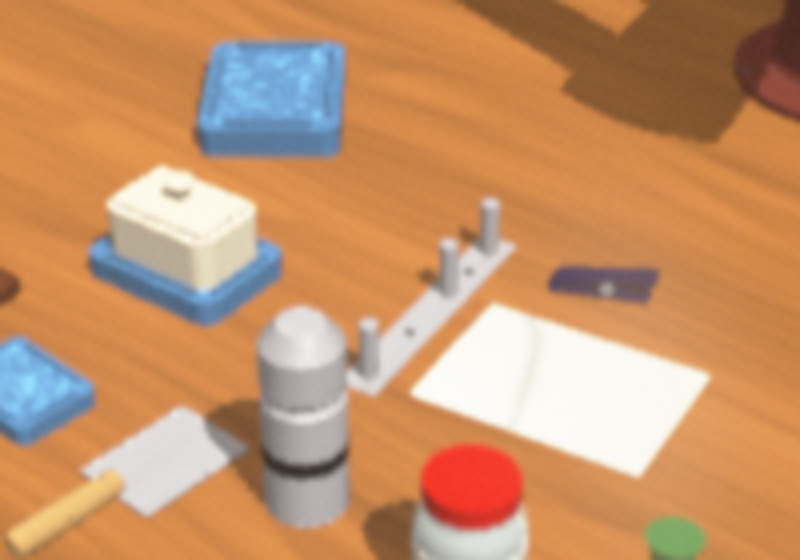

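The crop shows the covered dish at (312,191), 88 x 118 mm by mask. The bare ones measure 157 x 116 and 83 x 63 mm, so the covered one is the middle size. The peg spacings (113 and 64 mm) and the inlay (123 x 171 mm, 120 beyond the row) agree with the description. Next I'll refine the poses in the strip frame.

```bash
cat >> h.py <<'E'
S0=np.array([554.7,-58.8]); A=np.radians(9.6)
ex=np.array([np.cos(A),np.sin(A)]); ey=np.array([-np.sin(A),np.cos(A)])
def tostrip(p): d=np.asarray(p)[...,:2]-S0; return np.stack([d@ex,d@ey],-1)
def toworld(q): q=np.asarray(q,float); return S0+q[...,:1]*ex+q[...,1:2]*ey
def dish(c,roi,sc=6,z=20):
    """blue footprint from an upscaled top picture, roi=(x0,y0,x1,y1)"""
    x0,y0,x1,y1=roi
    im=cv2.resize(c['color'][y0:y1,x0:x1],None,fx=sc,fy=sc,interpolation=cv2.INTER_CUBIC)
    b,g,r=[im[...,i].astype(int) for i in range(3)]
    m=((b-r)>25).astype(np.uint8)
    n,l,st,_=cv2.connectedComponentsWithStats(m); i=1+np.argmax(st[1:,4])
    cn,_=cv2.findContours((l==i).astype(np.uint8),0,1); cn=max(cn,key=cv2.contourArea)[:,0]
    uv=(cn+0.5)/sc-0.5+[x0,y0]
    r=cv2.minAreaRect(tostrip(px2plane(c,uv,z)).astype(np.float32)); return r,uv
E
python3 - <<'E'
from h import *
c=np.load('top0.npy',allow_pickle=True).item()
for z in (20,10):
  r,uv=dish(c,(275,165,350,220),z=z); print(z,r)
print('pegs',tostrip([[610.3,-49.1],[499.1,-68.6],[435.8,-78.9]]),'inlay',tostrip([534,59.4]))
W=cloud(c)
hs=cv2.cvtColor(c['color'],cv2.COLOR_BGR2HSV)
# tall neighbours
n,l,st,ce=cv2.connectedComponentsWithStats(((W[...,2]>8)).astype(np.uint8))
for i in range(1,n):
    if st[i,4]>25:
        p=W[l==i]; print(ce[i].round(),tostrip(np.nanmean(p,0)).round(),'min',tostrip(p).min(0).round(),'max',tostrip(p).max(0).round(),'h',np.nanmax(p[:,2]).round())
E
```

```text
20 ((16.413131713867188, -184.4075927734375), (124.40489196777344, 91.85020446777344), 84.21507263183594)
10 ((17.321582794189453, -185.87615966796875), (125.35115814208984, 92.5488510131836), 84.21508026123047)
pegs [[ 5.64390365e+01  2.91819242e-01]
 [-5.64557134e+01 -3.90418846e-01]
 [-1.20586981e+02  1.02836394e-02]] inlay [ -0.69805211 119.99684464]
[137. 106.] [346. 283.] min [227. 105.] max [450. 457.] h 157.0
[479. 138.] [  72. -641.] min [ -61. -742.] max [ 194. -602.] h 193.0
[376. 126.] [ 178. -414.] min [  62. -559.] max [ 299. -273.] h 29.0
[263. 110.] [282. -84.] min [ 241. -100.] max [326. -69.] h 28.0
[303. 131.] [ 199. -193.] min [ 160. -240.] max [ 239. -144.] h 24.0
[229. 142.] [179.  31.] min [160.   5.] max [213.  59.] h 145.0
[185. 143.] [204. 158.] min [179. 128.] max [241. 192.] h 104.0
[ 37. 180.] [153. 559.] min [ 29. 474.] max [287. 663.] h 181.0
[103. 185.] [127. 412.] min [ 58. 371.] max [173. 452.] h 97.0
[311. 190.] [  15. -180.] min [ -32. -249.] max [  68. -119.] h 90.0
[406. 190.] [ -33. -453.] min [ -56. -480.] max [  -8. -430.] h 71.0
[353. 267.] [-224. -264.] min [-317. -350.] max [-132. -179.] h 40.0
[224. 250.] [-116.  100.] min [-134.   62.] max [-99. 136.] h 29.0
[ 12. 293.] [-136.  693.] min [-197.  681.] max [-72. 737.] h 147.0
[212. 357.] [-328.  131.] min [-506.   53.] max [-282.  224.] h 689.0
[484. 364.] [-400. -382.] min [-468. -536.] max [-381. -264.] h 563.0
```

Request:
carry_out --translation '[[0,0,0],[0,0,0],[0,0,0],[0,0,0],[0,0,0],[0,0,0]]' --delta_rot '[[0,0,0],[0,0,0],[0,0,0],[0,0,0],[0,0,0],[0,0,0]]' --grip 5.0

```text
t: 0.65
eef_pos: [200.4, -590.7, 228.7]
tcp_rot: [-3.096, -0.51, 0.0]
contact_force: [-0.6, -0.9, 0.3]
opening: 50.0
```

```bash
python3 - <<'E'
from h import *
o=telemetry.get_obs(); print(o['opening'])
c=read_camera('wrist'); cv2.imwrite('pics/wrist1.png',c['color'])
P=cloud(c,c['tool_from_camera'])
m=(P[...,2]<40)&np.isfinite(P[...,2])
p=P[m]
for lo in range(-40,25,5):
    q=p[(p[:,2]>=lo)&(p[:,2]<lo+5)]
    if len(q)>5: print(lo,len(q),q.min(0).round(1),q.max(0).round(1), 'inner|y|',np.abs(q[:,1]).min().round(1))
E
```

```text
50.03616677963661
-40 749 [-11.4 -31.9 -40. ] [ 12.2  31.3 -35. ] inner|y| 24.4
-35 531 [-11.4 -38.8 -35. ] [ 11.9  38.5 -30. ] inner|y| 24.4
-30 505 [-11.2 -39.1 -30. ] [ 11.9  38.3 -25. ] inner|y| 24.5
-25 465 [-11.4 -38.8 -25. ] [ 11.9  38.5 -20. ] inner|y| 24.5
-20 419 [-11.1 -39.2 -20. ] [ 11.7  38.4 -15. ] inner|y| 24.3
-15 371 [-11.3 -38.5 -15. ] [ 11.8  38.  -10. ] inner|y| 24.5
-10 242 [-11.5 -37.1 -10. ] [11.8 36.2 -5. ] inner|y| 24.5
-5 65 [ -9.3 -25.5  -5. ] [10.1 25.1 -1.3] inner|y| 24.5
```

View pics/wrist1.png

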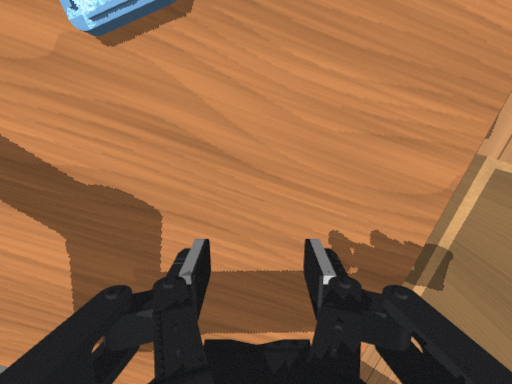

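Dish in the strip frame: (16.5, -185), yawed -5.8° to the strip, 124 x 92 mm, which matches the description. The gap is only 8 mm wider than the dish. So I'll first push it squarely on its +x side to centre and align it, then push straight from behind.

Request:
carry_out --translation '[[3.8,-1.25,0],[3.8,-1.25,0],[3.8,-1.25,0],[3.8,-1.25,0],[3.8,-1.25,0],[3.8,-1.25,0],[3.8,-1.25,0],[3.8,-1.25,0],[3.8,-1.25,0],[3.8,-1.25,0],[3.8,-1.25,0],[3.8,-1.25,0]]' --delta_rot '[[0,0,0],[0,0,0],[0,0,0],[0,0,0],[0,0,0],[0,0,0],[0,0,0],[0,0,0],[0,0,0],[0,0,0],[0,0,0],[0,0,0]]'

```text
t: 1.7
eef_pos: [594.5, -298.8, 230.9]
tcp_rot: [3.101, 0.486, 0.001]
contact_force: [-0.6, -0.2, 0.7]
opening: 49.7
```

```bash
cat >> h.py <<'E'
from scipy.spatial.transform import Rotation as Ro
def plan(q,z,xang,tilt):
    """target: strip q, height z, tool x at strip angle xang deg, then tilt deg about tool y. prints needed tool-frame shift (cm) and rotvec (deg)"""
    o=telemetry.get_obs(); R=Ro.from_rotvec(o['tcp_rot']); p=o['eef_pos']
    a=np.radians(xang)+A; x=np.array([np.cos(a),np.sin(a),0]); zz=np.array([0,0,-1.]); y=np.cross(zz,x)
    Rt=Ro.from_matrix(np.stack([x,y,zz],1))*Ro.from_euler('y',tilt,degrees=True)
    t=np.r_[toworld(np.array(q)),z]
    print('t',round(o['t'],2),'strip',tostrip(p).round(1),'z',p[2].round(1),'F',o['contact_force'].round(1),'open',o['opening'].round(1))
    print('shift cm',(R.inv().apply(t-p)/10).round(2),'rot deg',np.degrees((R.inv()*Rt).as_rotvec()).round(2),'|',np.degrees(R.as_euler('ZYX')).round(1), 'shift in target axes',(Rt.inv().apply(t-p)/10).round(2))
E
python3 -c "
from h import *
plan((105,-185),130,0,-12)"
```

```text
Traceback (most recent call last):
  File "h.py", line 38, in plan
    print('t',round(o['t'],2),'strip',tostrip(p).round(1),'z',p[2].round(1),'F',o['contact_force'].round(1),'open',o['opening'].round(1))
                                                                                                                   ^^^^^^^^^^^^^^^^^^
AttributeError: 'float' object has no attribute 'round'
```

```bash
sed -i "s/o\['opening'\].round(1)/round(o['opening'],1)/" h.py
python3 -c "
from h import *
plan((105,-185),130,0,-12)"
```

```text
t 1.7 strip [  -0.8 -243.3] z 230.9 F [-0.6 -0.2  0.7] open 49.7
shift cm [11.31 -4.28 10.08] rot deg [  1.03 -11.99   8.19] | [ 17.8  -0.  179.8] shift in target axes [12.45 -5.83  7.67]
```

Request:
carry_out --translation '[[3.8,-1.43,0],[3.8,-1.43,0],[3.7,-1.43,0],[0,0,0],[0,0,0],[0,0,0],[0,0,0],[0,0,0]]' --delta_rot '[[0,0,0],[0,0,0],[0,0,0],[0.5,-4,2.8],[0.5,-4,2.8],[0,-4,2.7],[0,0,0],[0,0,0]]'

```text
t: 2.37
eef_pos: [698.3, -210.9, 230.0]
tcp_rot: [3.093, 0.268, -0.333]
contact_force: [-0.1, -0.9, -0.4]
opening: 50.1
```

```bash

python3 -c "
from h import *
plan((105,-185),100,0,-12)"
```

```text
t 2.37 strip [ 116.2 -174. ] z 230.0 F [-0.1 -0.9 -0.4] open 50.1
shift cm [ 1.67  1.08 12.95] rot deg [0.12 0.29 0.29] | [  9.9  12.3 179.9] shift in target axes [ 1.61  1.1  12.95]
```

Request:
carry_out --translation '[[0.4,0.3,3.3],[0.4,0.3,3.3],[0.4,0.3,3.3],[0.4,0.2,3.0],[0,0,3.0],[0,0,3.0],[0,0,0],[0,0,0]]' --delta_rot '[[0,0,0.3],[0,0,0],[0,0,0],[0,0,0],[0,0,0],[0,0,0],[0,0,0],[0,0,0]]'

```text
t: 3.03
eef_pos: [676.6, -231.6, 42.6]
tcp_rot: [3.094, 0.262, -0.297]
contact_force: [0.1, -0.4, 1.2]
opening: 50.1
```

```bash

python3 - <<'E'
from h import *
plan((85,-185),5,0,-12)
c=read_camera('wrist'); cv2.imwrite('pics/wrist2.png',c['color'])
c=read_camera('scene'); cv2.imwrite('pics/scene2.png',cv2.resize(c['color'][60:280,120:420],None,fx=2.6,fy=2.6))
E
```

```text
t 3.03 strip [  91.4 -190.7] z 42.6 F [ 0.1 -0.4  1.2] open 50.1
shift cm [ 0.09 -0.6   3.81] rot deg [ 0.37 -0.99  0.06] | [  9.7  11.  179.6] shift in target axes [ 0.16 -0.57  3.81]
```

View pics/scene2.png

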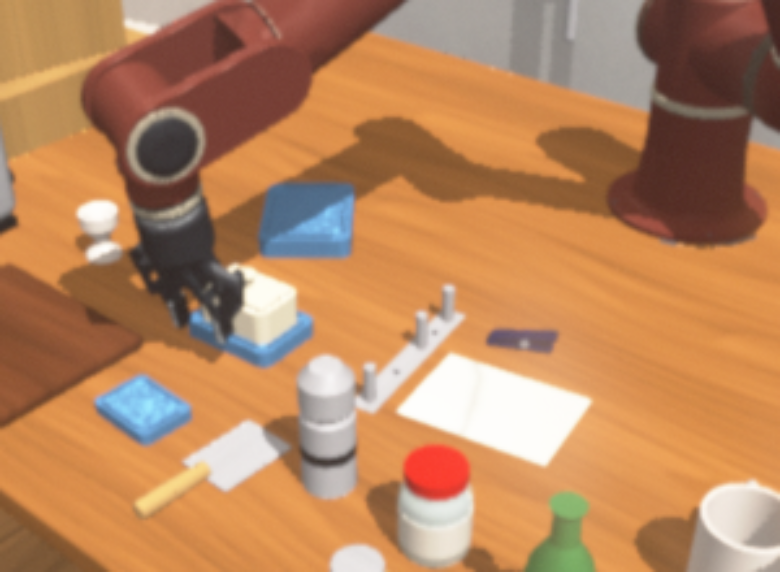

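View pics/wrist2.png

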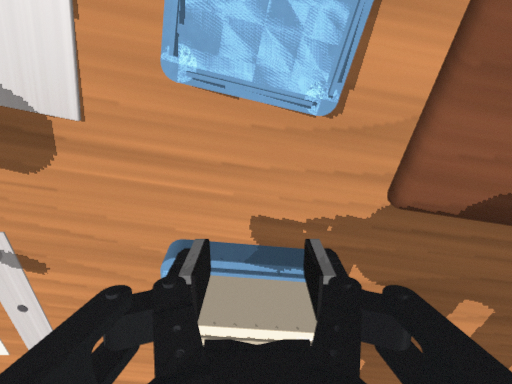

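The wrist view shows the dish's +x side at row ~240, just behind the open tips. The scene view confirms that the fingers hang beyond that side, clear of the cover.

Request:
carry_out --translation '[[0.2,-0.3,1.3],[0.2,-0.3,1.3],[0.1,0,1.2],[0,0,0],[0,0,0]]' --delta_rot '[[0.3,-1,0],[0,0,0],[0,0,0],[0,0,0],[0,0,0]]'

```text
t: 3.55
eef_pos: [679.7, -227.5, 10.9]
tcp_rot: [3.09, 0.262, -0.304]
contact_force: [-0.4, -0.7, 0.1]
opening: 50.2
```

```bash

python3 - <<'E'
from h import *
plan((56,-185),5,0,-12)
c=read_camera('wrist'); cv2.imwrite('pics/wrist3.png',c['color'])
P=cloud(c,c['tool_from_camera']); o=telemetry.get_obs()
W=P@Ro.from_rotvec(o['tcp_rot']).as_matrix().T+o['eef_pos']
q=tostrip(W[...,:2]); z=W[...,2]
b,g,r=[c['color'][...,i].astype(int) for i in range(3)]
m=(b-r>40)&(z>17)&(z<23)&(np.arange(384)[:,None]>200)
for y in range(-245,-125,10):
    k=m&(abs(q[...,1]-y)<4)
    if k.sum()>3: print(y,k.sum(),q[k][:,0].max().round(1))
fk=(P[...,2]<3)&(P[...,2]>-8); print('tips world z',np.nanmin(z[fk]),'strip x range',np.nanmin(q[fk][:,0]),np.nanmax(q[fk][:,0]))
E
```

```text
t 3.55 strip [  95.1 -187.1] z 10.9 F [-0.4 -0.7  0.1] open 50.2
shift cm [-3.72 -0.23  1.34] rot deg [ 0.53 -0.72  0.03] | [  9.6  11.3 179.5] shift in target axes [-3.7  -0.21  1.39]
-215 244 61.1
-205 241 62.2
-195 241 63.5
-185 252 64.2
-175 258 65.0
-165 247 66.5
-155 121 66.3
tips world z -4.255381649707939 strip x range 46.24804845838025 206.79248629416327
```

View pics/wrist3.png

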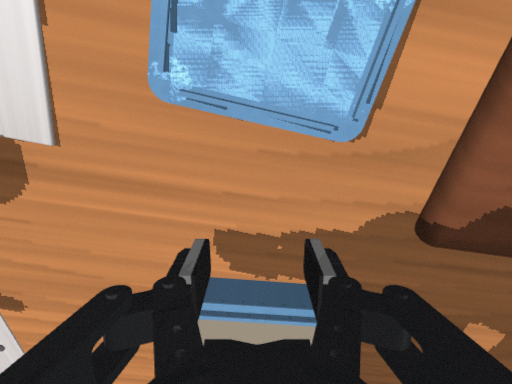

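Request:
carry_out --translation '[[0.1,-0.1,0.6],[0,-0.1,0.3],[-0.5,0,0.1],[-0.5,0,0.1],[-0.5,0,0.1],[-0.4,0,0.08],[-0.3,0,0.06],[-0.3,0,0.06],[-0.3,0,0.06],[0,0,0]]' --delta_rot '[[0.5,-0.6,0],[0,0,0],[0,0,0],[0,0,0],[0,0,0],[0,0,0],[0,0,0],[0,0,0],[0,0,0],[0,0,0]]'

```text
t: 4.43
eef_pos: [649.6, -230.0, 2.6]
tcp_rot: [3.098, 0.26, -0.313]
contact_force: [0.2, -0.0, -0.9]
opening: 49.8
```

```bash

python3 - <<'E'
from h import *
plan((57,-187),5,0,-12)
E
```

```text
t 4.43 strip [  65.  -184.7] z 2.6 F [ 0.2 -0.  -0.9] open 49.8
shift cm [-0.84  0.23 -0.08] rot deg [-0.02 -0.46 -0.01] | [   9.6   11.5 -180. ] shift in target axes [-0.84  0.23 -0.07]
```

Request:
carry_out --translation '[[-0.2,0,-0.1],[-0.25,0,0.05],[-0.2,0,0.04]]' --delta_rot '[[0,0,0],[0,0,0],[0,0,0]]'

```text
t: 4.68
eef_pos: [643.9, -231.2, 4.5]
tcp_rot: [3.098, 0.26, -0.309]
contact_force: [3.5, 0.6, -1.7]
opening: 50.0
```

```bash

python3 - <<'E'
from h import *
plan((57,-187),5,0,-12)
c=read_camera('top'); cv2.imwrite('pics/top3.png',c['color']); np.save('top3.npy',c,allow_pickle=True)
cv2.imwrite('pics/top3c.png',cv2.resize(c['color'][130:260,200:380],None,fx=4,fy=4,interpolation=cv2.INTER_CUBIC))
E
```

```text
t 4.68 strip [  59.2 -184.8] z 4.5 F [ 3.5  0.6 -1.7] open 50.0
shift cm [-0.22  0.22 -0.01] rot deg [ 0.03 -0.59  0.  ] | [  9.6  11.4 180. ] shift in target axes [-0.22  0.22 -0.01]
```

View pics/top3c.png

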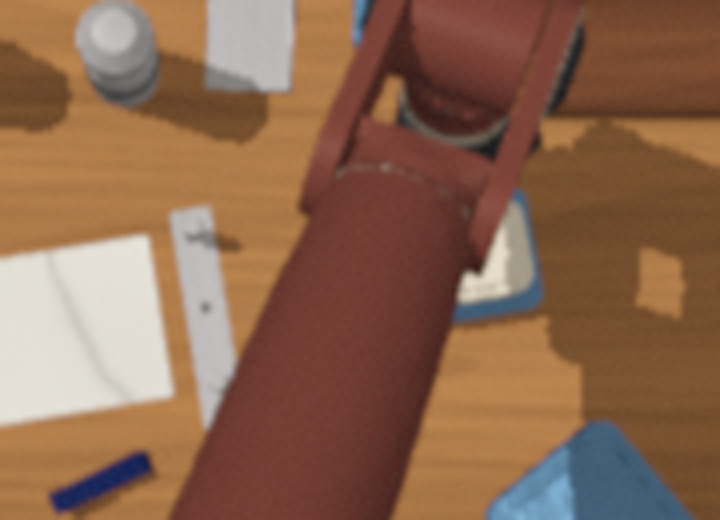

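The arm hides most of the dish from above. I'll push the last 2 mm, back off, raise the hand and then look.

Request:
carry_out --translation '[[-0.2,0,0.03],[0,0,0],[1,0,-0.3],[2,0,-1],[2,0,-3],[1,0,-3.5],[0,0,-3.5],[0,0,-3]]' --delta_rot '[[0,0,0],[0,0,0],[0,0,0],[0,0,0],[0,0,0],[0,0,0],[0,0,0],[0,0,0]]'

```text
t: 5.4
eef_pos: [719.0, -216.3, 123.0]
tcp_rot: [3.102, 0.259, -0.366]
contact_force: [0.1, -1.0, -0.7]
opening: 50.3
```

```bash

python3 - <<'E'
from h import *
plan((0,-310),150,90,12)
c=read_camera('wrist'); cv2.imwrite('pics/wrist4.png',c['color'])
c=read_camera('top'); np.save('top4.npy',c,allow_pickle=True)
cv2.imwrite('pics/top4c.png',cv2.resize(c['color'][130:260,200:380],None,fx=4,fy=4,interpolation=cv2.INTER_CUBIC))
E
```

```text
t 5.4 strip [ 135.7 -182.7] z 123.0 F [ 0.1 -1.  -0.7] open 50.3
shift cm [-13.83  12.73   0.37] rot deg [ -1.65  19.39 -90.7 ] | [   9.6   13.4 -179.3] shift in target axes [-11.89 -13.57  -5.28]
```

View pics/top4c.png

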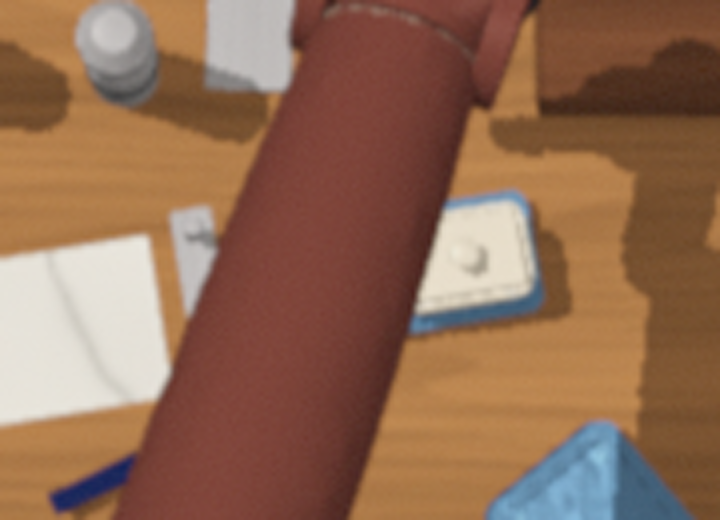

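View pics/wrist4.png

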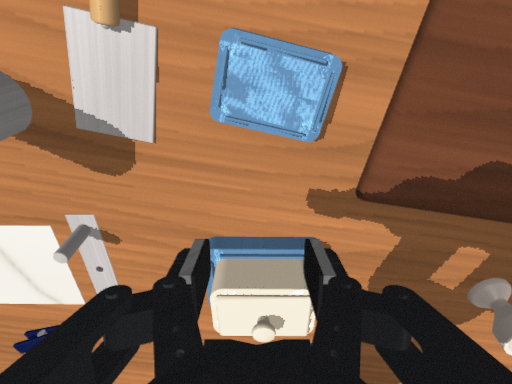

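The wrist view shows the dish square to the strip, its side at row ~240, with the cover still seated. I'll move the hand round behind the dish next.

Request:
carry_out --translation '[[0,0,-1.5],[0,0,-1.5],[-2.7,2.55,0],[-2.7,2.55,0],[-2.7,2.55,0],[-2.7,2.55,0],[-2.7,2.55,0],[0,0,0],[0,0,0],[0,0,0],[0,0,0],[0,0,0]]' --delta_rot '[[0,6.7,0],[0,6.7,0],[0,0,0],[0,0,0],[0,0,0],[0,0,0],[0,0,0],[0,0,-7],[0,0,-7],[0,0,-7],[0,0,-7],[0,0,-7]]' --grip 4.5

```text
t: 6.5
eef_pos: [597.1, -371.5, 143.5]
tcp_rot: [-2.877, -1.213, 0.012]
contact_force: [-0.0, 0.2, 0.4]
opening: 44.5
```

```bash

python3 - <<'E'
from h import *
plan((0,-300),150,90,12)
c=read_camera('top'); np.save('top5.npy',c,allow_pickle=True)
cv2.imwrite('pics/top5c.png',cv2.resize(c['color'][130:260,200:380],None,fx=4,fy=4,interpolation=cv2.INTER_CUBIC))
E
```

```text
t 6.5 strip [ -10.3 -315.4] z 143.5 F [-0.   0.2  0.4] open 44.5
shift cm [ 1.74 -0.65 -0.64] rot deg [  4.55  10.51 -53.77] | [  45.7   -0.  -178.8] shift in target axes [ 1.64  1.03 -0.32]
```

View pics/top5c.png

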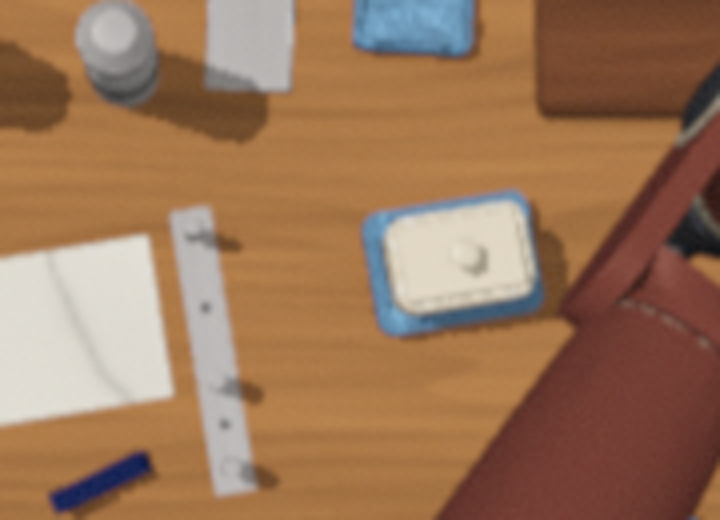

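The whole dish is now visible, at crop (453,263). I'll measure it.

```bash

python3 - <<'E'
from h import *
c=np.load('top5.npy',allow_pickle=True).item()
for z in (20,17): print(dish(c,(280,165,350,220),z=z)[0])
# pegs sub-pixel check in top picture: base positions of strip edges
c0=np.load('top0.npy',allow_pickle=True).item()
im=cv2.resize(c0['color'][160:270,230:280],None,fx=6,fy=6,interpolation=cv2.INTER_CUBIC); hs=cv2.cvtColor(im,cv2.COLOR_BGR2HSV)
m=cv2.inRange(hs,(0,0,90),(180,70,255)); m[:, :int(6*12)]=0
cn,_=cv2.findContours(m,0,1); cn=max(cn,key=cv2.contourArea)[:,0]; uv=(cn+.5)/6-.5+[230,160]
print('strip',cv2.minAreaRect(tostrip(px2plane(c0,uv,0)).astype(np.float32)))
m=cv2.inRange(cv2.cvtColor(cv2.resize(c0['color'][180:245,170:246],None,fx=6,fy=6,interpolation=cv2.INTER_CUBIC),cv2.COLOR_BGR2HSV),(0,0,180),(180,70,255))
m=cv2.morphologyEx(m,cv2.MORPH_CLOSE,np.ones((25,25)))
cn,_=cv2.findContours(m,0,1); cn=max(cn,key=cv2.contourArea)[:,0]; uv=(cn+.5)/6-.5+[170,180]
print('inlay',cv2.minAreaRect(tostrip(px2plane(c0,uv,0)).astype(np.float32)))
E
```

```text
((0.3612937927246094, -187.635986328125), (124.9409408569336, 91.94713592529297), 89.86958312988281)
((0.597198486328125, -188.0839385986328), (125.22604370117188, 92.1569595336914), 89.86957550048828)
strip ((-32.46978759765625, -0.3954887390136719), (32.96577453613281, 217.57363891601562), 89.95474243164062)
inlay ((-0.29347991943359375, 119.64407348632812), (125.82380676269531, 173.1575164794922), 0.01174994558095932)
```

Request:
carry_out --translation '[[0,0,0],[0,0,0],[0,0,0],[0,0,0],[0,0,0],[0,0,0],[0,0,0],[0,0,0],[0,0,0],[0,0,0],[0,0,0]]' --delta_rot '[[0,0,-6.7],[0,0,-6.7],[0,0,-6.7],[0,0,-6.7],[0,0,-6.7],[0,0,-6.7],[0,0,-6.7],[0,0,-6.7],[0.5,6,0],[0.5,6,0],[0,0,0]]'

```text
t: 7.47
eef_pos: [585.4, -366.4, 132.6]
tcp_rot: [-1.861, -2.235, -0.172]
contact_force: [0.5, 0.8, -1.4]
opening: 44.7
```

```bash

python3 - <<'E'
from h import *
plan((0,-290),30,90,12)
E
```

```text
t 7.47 strip [ -21.1 -308.4] z 132.6 F [ 0.5  0.8 -1.4] open 44.7
shift cm [-0.78  2.71 10.25] rot deg [-3.37 -2.38  0.48] | [ 100.   -14.4 -176.7] shift in target axes [-0.33  2.11 10.42]
```

Request:
carry_out --translation '[[0,0,0],[0,0,0],[-0.1,0.7,2.6],[-0.1,0.7,2.6],[0,0.7,2.6],[0,0,2.6],[0,0,0],[0,0,0]]' --delta_rot '[[-3.4,-2.4,0.5],[0,0,0],[0,0,0],[0,0,0],[0,0,0],[0,0,0],[0,0,0],[0,0,0]]'

```text
t: 8.13
eef_pos: [601.2, -343.4, 27.0]
tcp_rot: [-1.936, -2.263, -0.183]
contact_force: [-0.2, -0.6, 0.3]
opening: 44.9
```

```bash

python3 - <<'E'
from h import *
plan((0,-280),5,90,12)
E
```

```text
t 8.13 strip [  -1.6 -288.3] z 27.0 F [-0.2 -0.6  0.3] open 44.9
shift cm [0.38 0.18 2.32] rot deg [-0.39  0.55 -0.72] | [  98.9  -11.4 -179.5] shift in target axes [0.36 0.16 2.32]
```

Request:
carry_out --translation '[[0.2,0.1,1.1],[0.1,0.05,1.1],[0,0,0],[0,0,0]]' --delta_rot '[[-0.4,0.5,-0.7],[0,0,0],[0,0,0],[0,0,0]]'

```text
t: 8.47
eef_pos: [603.0, -336.6, 8.8]
tcp_rot: [-1.923, -2.277, -0.201]
contact_force: [1.3, 0.1, 1.0]
opening: 44.9
```

```bash

python3 - <<'E'
from h import *
plan((0,-262),6,90,12)
c=read_camera('scene'); cv2.imwrite('pics/scene6.png',cv2.resize(c['color'][80:240,120:320],None,fx=3.7,fy=3.7,interpolation=cv2.INTER_CUBIC))
c=read_camera('wrist'); cv2.imwrite('pics/wrist6.png',c['color'])
E
```

```text
t 8.47 strip [   1.3 -282. ] z 8.8 F [1.3 0.1 1. ] open 44.9
shift cm [ 1.9  -0.13  0.68] rot deg [0.18 0.28 0.05] | [ 99.7 -11.7 179.8] shift in target axes [ 1.9  -0.13  0.69]
```

View pics/scene6.png

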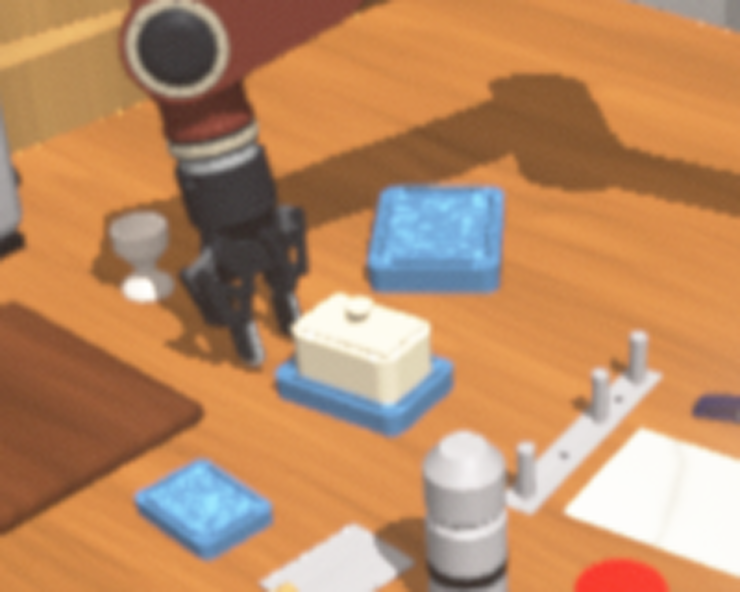

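View pics/wrist6.png

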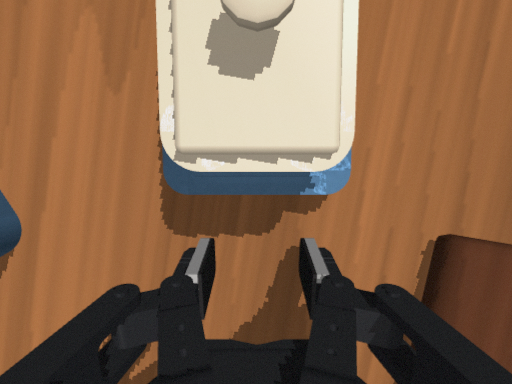

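The wrist view shows the rear face at row ~193, centred at column 256 ahead of both tips, and the cover has clearance. Starting the straight push.

Request:
carry_out --translation '[[0.4,-0.1,0.3],[0.4,-0.03,0.2],[0.4,0,0.09],[0.4,0,0.09],[0.4,0,0.09],[0.4,0,0.09],[0.4,0,0.09],[0.4,0,0.09],[0.4,0,0.09],[0.4,0,0.09]]' --delta_rot '[[0.2,0.3,0],[0,0,0],[0,0,0],[0,0,0],[0,0,0],[0,0,0],[0,0,0],[0,0,0],[0,0,0],[0,0,0]]'

```text
t: 9.4
eef_pos: [595.9, -297.2, 8.2]
tcp_rot: [-1.928, -2.281, -0.197]
contact_force: [0.5, -2.5, -1.1]
opening: 45.1
```

```bash

python3 - <<'E'
from h import *
plan((0,-180),5,90,12)
c=read_camera('wrist'); cv2.imwrite('pics/wrist7.png',c['color'])
c=read_camera('top'); np.save('top7.npy',c,allow_pickle=True)
cv2.imwrite('pics/top7c.png',cv2.resize(c['color'][130:260,200:380],None,fx=4,fy=4,interpolation=cv2.INTER_CUBIC))
E
```

```text
t 9.4 strip [   0.9 -242. ] z 8.2 F [ 0.5 -2.5 -1.1] open 45.1
shift cm [ 6.01 -0.09  1.53] rot deg [0.24 0.63 0.01] | [ 99.6 -11.4 179.8] shift in target axes [ 6.   -0.09  1.6 ]
```

View pics/wrist7.png

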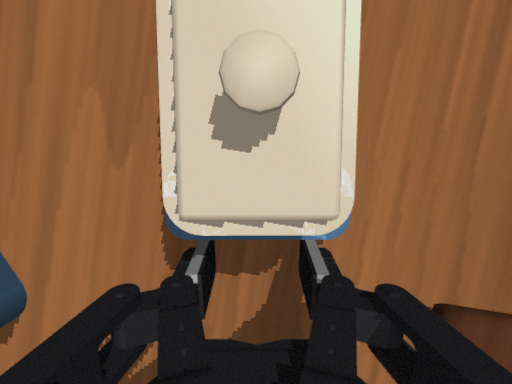

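View pics/top7c.png

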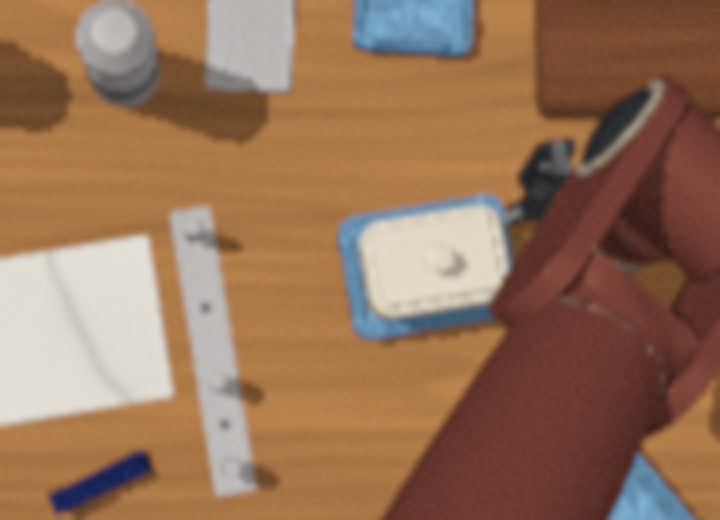

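The wrist view shows both pads on the blue rear face (row ~237), with the cover untouched ahead of them. The top view shows the dish running straight.

```bash

python3 - <<'E'
from h import *
c=np.load('top7.npy',allow_pickle=True).item()
print(dish(c,(275,165,332,220),z=19)[0])
E
```

```text
((0.7496757507324219, -169.57017517089844), (125.20268249511719, 92.30823516845703), 89.88751220703125)
```

Request:
carry_out --translation '[[0.4,-0.04,0.25],[0.4,-0.04,0.2],[0.45,0,0.1],[0.45,0,0.1],[0.45,0,0.1],[0.45,0,0.1],[0.45,0,0.1],[0.45,0,0.1],[0.45,0,0.1],[0.45,0,0.1],[0.45,0,0.1]]' --delta_rot '[[0.1,0.5,0],[0.1,0,0],[0,0,0],[0,0,0],[0,0,0],[0,0,0],[0,0,0],[0,0,0],[0,0,0],[0,0,0],[0,0,0]]'

```text
t: 10.42
eef_pos: [588.6, -247.5, 8.0]
tcp_rot: [-1.927, -2.28, -0.2]
contact_force: [0.8, -2.8, 0.3]
opening: 45.2
```

```bash

python3 - <<'E'
from h import *
plan((0,-180),5,90,12)
c=read_camera('top'); np.save('top8.npy',c,allow_pickle=True)
cv2.imwrite('pics/top8c.png',cv2.resize(c['color'][130:260,200:380],None,fx=4,fy=4,interpolation=cv2.INTER_CUBIC))
E
```

```text
t 10.42 strip [   1.9 -191.8] z 8.0 F [ 0.8 -2.8  0.3] open 45.2
shift cm [ 1.09 -0.19  0.53] rot deg [0.32 0.51 0.02] | [ 99.6 -11.5 179.7] shift in target axes [ 1.09 -0.19  0.54]
```

View pics/top8c.png

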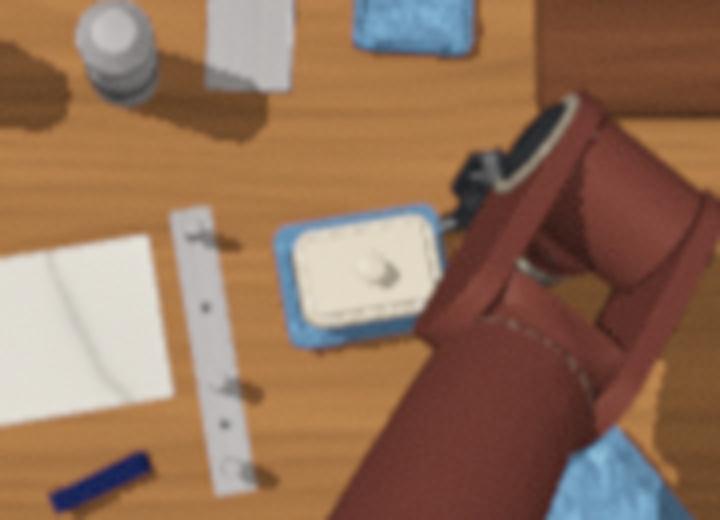

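```bash

python3 - <<'E'
from h import *
c=np.load('top8.npy',allow_pickle=True).item()
r,uv=dish(c,(260,165,318,225),z=19); print(r)
q=tostrip(px2plane(c,uv,19)); 
for y in range(-165,-90,15):
    k=abs(q[:,1]-y)<4; print(y,q[k][:,0].min().round(1),q[k][:,0].max().round(1))
E
```

```text
((1.7515525817871094, -120.98558807373047), (125.01741027832031, 92.46558380126953), 89.94036102294922)
-165 41.0 47.4
-150 -42.2 47.4
-135 -42.8 47.5
-120 -42.7 47.6
-105 -42.8 48.0
```

The dish rides with the fingers and has drifted about 1.5 mm towards +x, with yaw still 0. I'll steer back over the next 30 mm, before it reaches the pegs.

Request:
carry_out --translation '[[0.4,-0.05,0.16],[0.4,-0.05,0.16],[0.4,-0.05,0.16],[0.4,-0.05,0.14],[0.4,-0.05,0.12],[0.4,-0.05,0.12],[0.2,-0.02,0.05]]' --delta_rot '[[0.1,0.2,0],[0,0,0],[0,0,0],[0,0,0],[0,0,0],[0,0,0],[0,0,0]]'

```text
t: 11.05
eef_pos: [583.3, -220.9, 7.8]
tcp_rot: [-1.929, -2.284, -0.203]
contact_force: [1.2, -4.7, 0.3]
opening: 45.2
```

```bash
cat >> h.py <<'E'
def shot(name,roi,z=19):
    c=read_camera('top'); np.save(name+'.npy',c,allow_pickle=True)
    cv2.imwrite(f'pics/{name}c.png',cv2.resize(c['color'][130:260,170:350],None,fx=4,fy=4,interpolation=cv2.INTER_CUBIC))
    r,uv=dish(c,roi,z=z); print('dish',np.round(r[0],1),np.round(r[1],1),round(r[2],2))
    q=tostrip(px2plane(c,uv,z)); y1=q[:,1].max()
    for y in np.arange(y1-100,y1-10,15):
        k=abs(q[:,1]-y)<4
        if k.any(): print(round(y),q[k][:,0].min().round(1),q[k][:,0].max().round(1))
E
python3 - <<'E'
from h import *
plan((0,-130),5,90,12)
shot('top9',(250,165,308,225))
E
```

```text
t 11.05 strip [   1.2 -164.6] z 7.8 F [ 1.2 -4.7  0.3] open 45.2
shift cm [ 3.34 -0.12  0.96] rot deg [0.55 0.65 0.08] | [ 99.7 -11.3 179.4] shift in target axes [ 3.33 -0.12  1.  ]
dish [  1.1 -93.9] [ 91.9 124.9] 0.0
-131 41.9 46.8
-116 -43.2 46.9
-101 -43.4 46.7
-86 -43.4 46.6
-71 -44.8 46.9
-56 -44.8 46.8
-41 -44.5 46.9
```

View pics/top9c.png

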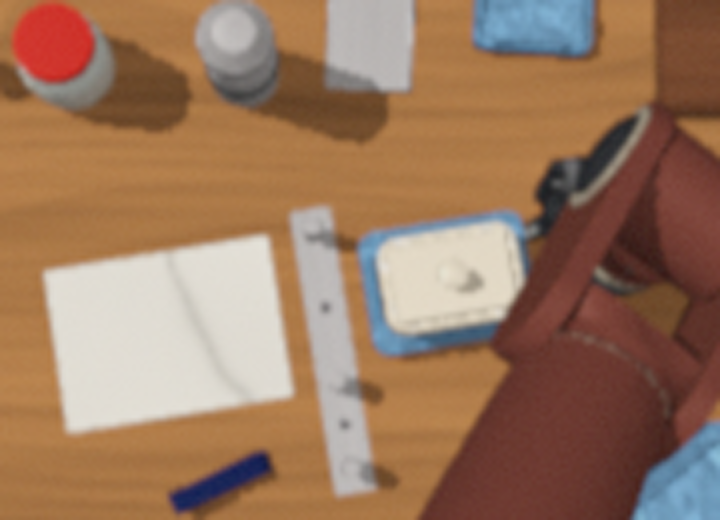

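Request:
carry_out --translation '[[0.35,-0.07,0.15],[0.35,-0.07,0.15],[0.35,-0.07,0.15],[0.35,-0.06,0.12],[0.2,-0.05,0.05]]' --delta_rot '[[0.2,0.2,0],[0,0,0],[0,0,0],[0,0,0],[0,0,0]]'

```text
t: 11.52
eef_pos: [579.9, -206.5, 7.7]
tcp_rot: [-1.931, -2.286, -0.203]
contact_force: [2.1, -3.5, 0.1]
opening: 45.4
```

```bash

python3 - <<'E'
from h import *
plan((0,-130),5,90,12)
shot('top10',(245,165,302,225))
E
```

```text
t 11.52 strip [   0.2 -149.8] z 7.7 F [ 2.1 -3.5  0.1] open 45.4
shift cm [ 1.89 -0.02  0.65] rot deg [0.65 0.78 0.09] | [ 99.7 -11.2 179.3] shift in target axes [ 1.88 -0.02  0.67]
dish [  0.2 -78.7] [124.6  92.1] 89.95
-116 40.9 46.0
-101 -44.2 45.9
-86 -44.4 46.0
-71 -44.3 45.9
-56 -45.7 46.2
-41 -45.9 46.2
```

View pics/top10c.png

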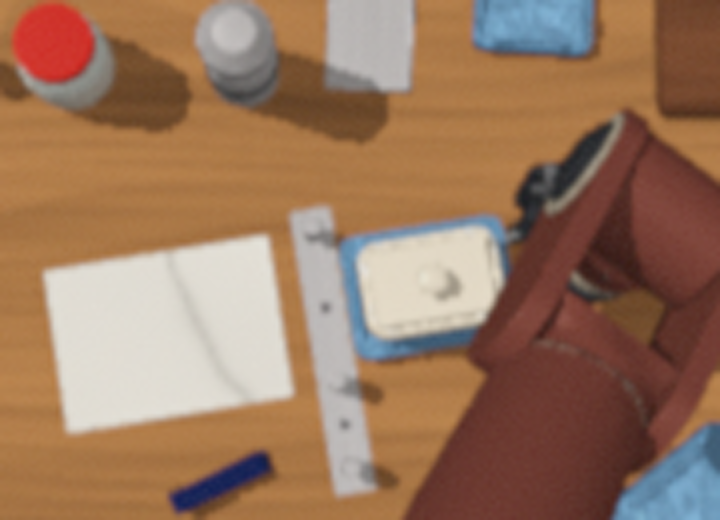

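The dish is centred at 0.2 mm with yaw 0 and its front edge is just short of the pegs. Going through.

Request:
carry_out --translation '[[0.35,-0.03,0.12],[0.35,-0.03,0.12],[0.35,-0.03,0.12],[0.35,-0.03,0.12],[0.35,-0.03,0.12],[0.35,-0.03,0.12]]' --delta_rot '[[0.2,0.2,0],[0,0,0],[0,0,0],[0,0,0],[0,0,0],[0,0,0]]'

```text
t: 12.07
eef_pos: [576.6, -188.1, 7.4]
tcp_rot: [-1.933, -2.289, -0.2]
contact_force: [0.9, -5.8, 3.6]
opening: 44.7
```

```bash

python3 - <<'E'
from h import *
plan((0,-100),5,90,12)
shot('top11',(235,165,292,225))
E
```

```text
t 12.07 strip [   0.  -131.2] z 7.4 F [ 0.9 -5.8  3.6] open 44.7
shift cm [ 3.01 -0.01  0.83] rot deg [0.65 0.98 0.1 ] | [ 99.7 -11.  179.3] shift in target axes [ 3.   -0.    0.88]
dish [ -0.2 -59.9] [125.3  92.5] 89.81
-97 40.0 45.9
-82 -44.2 45.9
-67 -44.8 45.8
-52 -44.7 45.4
-37 -46.2 45.4
-22 -46.3 46.0
```

View pics/top11c.png

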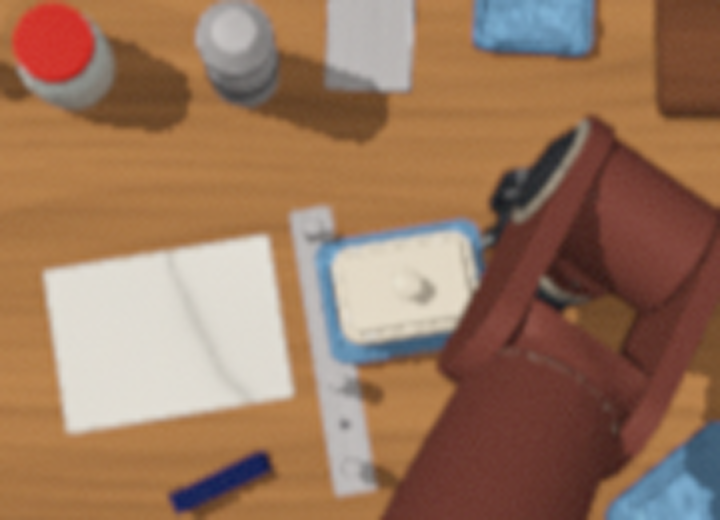

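The front is now between the pegs, centred at -0.2 mm. Continuing.

Request:
carry_out --translation '[[0.4,-0.025,0.13],[0.4,-0.025,0.13],[0.4,-0.025,0.13],[0.4,-0.025,0.13],[0.4,-0.025,0.13],[0.4,-0.025,0.13],[0.4,-0.025,0.13],[0.4,-0.025,0.13],[0.4,-0.025,0.13]]' --delta_rot '[[0.3,0.4,0],[0,0.2,0],[0,0,0],[0,0,0],[0,0,0],[0,0,0],[0,0,0],[0,0,0],[0,0,0]]'

```text
t: 12.87
eef_pos: [571.3, -156.1, 7.1]
tcp_rot: [-1.932, -2.288, -0.2]
contact_force: [0.4, -6.0, 3.1]
opening: 44.9
```

```bash

python3 - <<'E'
from h import *
plan((0,-50),5,90,12)
shot('top12',(225,165,280,230))
E
```

```text
t 12.87 strip [  0.1 -98.7] z 7.1 F [ 0.4 -6.   3.1] open 44.9
shift cm [ 4.74 -0.01  1.14] rot deg [0.62 0.94 0.13] | [ 99.7 -11.1 179.4] shift in target axes [ 4.72 -0.01  1.22]
dish [  0.2 -28.3] [124.3  94.7] 89.45
-66 39.6 45.4
-51 -42.8 45.4
-36 -44.9 45.4
-21 -44.9 46.2
-6 -46.4 47.3
9 -46.8 46.5
```

View pics/top12c.png

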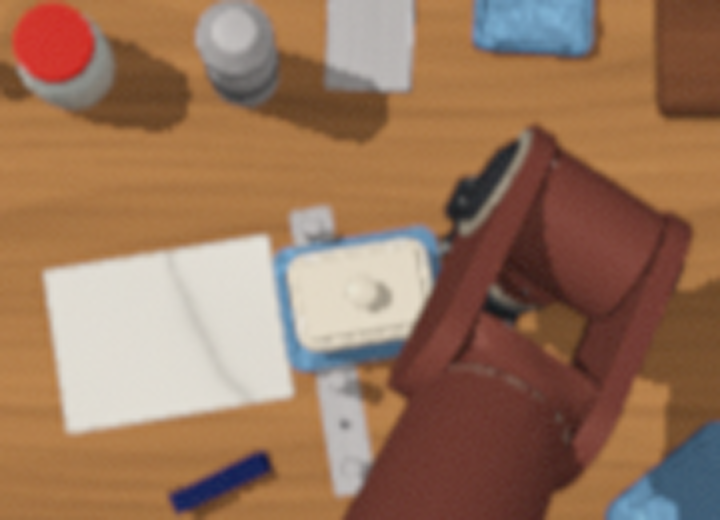

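Request:
carry_out --translation '[[0.4,-0.03,0.13],[0.4,-0.03,0.13],[0.4,-0.025,0.13],[0.4,-0.025,0.13],[0.4,-0.025,0.13],[0.4,-0.025,0.13],[0.4,-0.025,0.13],[0.4,-0.025,0.13],[0.4,-0.025,0.13],[0.4,-0.025,0.13],[0.4,-0.025,0.13]]' --delta_rot '[[0.3,0.4,0],[0,0.2,0],[0,0,0],[0,0,0],[0,0,0],[0,0,0],[0,0,0],[0,0,0],[0,0,0],[0,0,0],[0,0,0]]'

```text
t: 13.83
eef_pos: [564.9, -117.4, 6.7]
tcp_rot: [-1.931, -2.29, -0.199]
contact_force: [0.9, -6.9, 5.2]
opening: 44.8
```

```bash

python3 - <<'E'
from h import *
plan((0,0),5,90,12)
shot('top13',(205,165,268,230))
E
```

```text
t 13.83 strip [  0.3 -59.5] z 6.7 F [ 0.9 -6.9  5.2] open 44.8
shift cm [ 5.81 -0.02  1.3 ] rot deg [0.61 1.01 0.18] | [ 99.8 -11.  179.4] shift in target axes [ 5.78 -0.03  1.41]
dish [ 1.1 11.4] [ 94.  123.4] 0.03
-27 40.0 45.9
-12 -38.8 46.6
3 -45.1 48.1
18 -44.2 45.7
33 -45.6 45.6
48 -45.6 45.3
```

View pics/top13c.png

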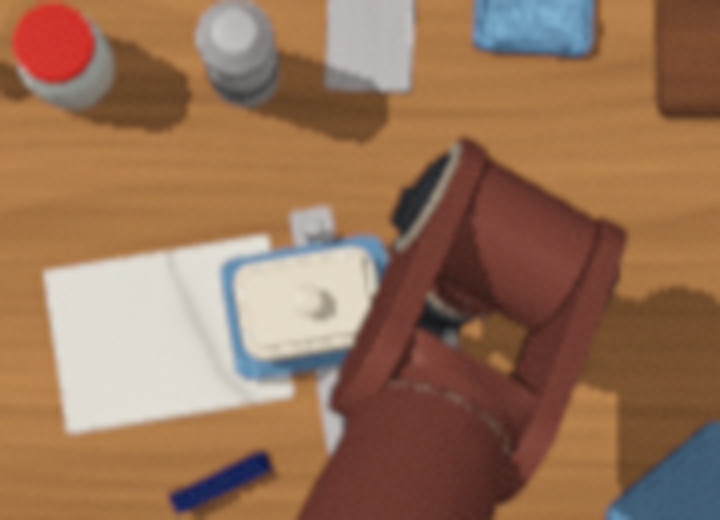

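Three quarters of the dish is through the gap, running straight. Before the fingers pass between the pegs, I'll check how wide they are at peg height.

```bash

python3 - <<'E'
from h import *
c=read_camera('wrist'); cv2.imwrite('pics/wrist13.png',c['color'])
P=cloud(c,c['tool_from_camera']); p=P[np.isfinite(P[...,2])]
for lo in range(-70,0,5):
    q=p[(p[:,2]>=lo)&(p[:,2]<lo+5)&(p[:,0]<12.5)]
    if len(q)>5: print(lo,len(q),'y',np.percentile(q[:,1],[0.5,99.5]).round(1),'x',q[:,0].min().round(1),q[:,0].max().round(1))
E
```

```text
-70 1807 y [-58.8  58.7] x -13.0 12.5
-65 1981 y [-57.2  57.3] x -12.7 12.5
-60 4650 y [-55.6  55.6] x -12.7 12.5
-55 1816 y [-54.6  54.7] x -12.4 12.5
-50 863 y [-53.   52.8] x 6.1 12.5
-45 369 y [-44.   43.8] x -8.7 12.5
-40 813 y [-28.7  29.1] x -11.5 11.9
-35 491 y [-35.6  35.8] x -11.3 11.7
-30 494 y [-35.8  35.8] x -11.6 11.7
-25 449 y [-35.7  35.8] x -11.1 11.8
-20 407 y [-35.9  35.8] x -11.2 11.8
-15 468 y [-72.1  36.1] x -80.3 12.5
-10 2642 y [-150.3  151.7] x -84.3 12.5
-5 8097 y [-147.7  150.9] x -75.6 8.5
```

View pics/wrist13.png

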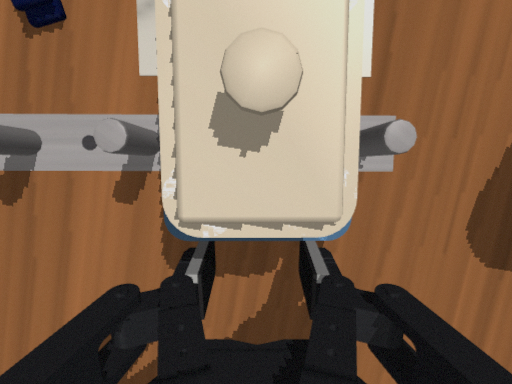

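At peg height the fingers span ±36 mm, and the wider linkage starts above 50 mm while the pegs are 45 tall, so it clears. Continuing at this height.

Request:
carry_out --translation '[[0.4,-0.03,0.12],[0.4,-0.03,0.12],[0.4,-0.025,0.12],[0.4,-0.025,0.12],[0.4,-0.025,0.12],[0.4,-0.025,0.12],[0.4,-0.025,0.12],[0.4,-0.025,0.12],[0.4,-0.025,0.12],[0.4,-0.025,0.12],[0.4,-0.025,0.12],[0.4,-0.025,0.12]]' --delta_rot '[[0.3,0.4,0],[0,0.2,0],[0,0,0],[0,0,0],[0,0,0],[0,0,0],[0,0,0],[0,0,0],[0,0,0],[0,0,0],[0,0,0],[0,0,0]]'

```text
t: 14.93
eef_pos: [557.6, -76.0, 6.2]
tcp_rot: [-1.931, -2.29, -0.196]
contact_force: [0.4, -6.3, 3.9]
opening: 45.0
```

```bash

python3 - <<'E'
from h import *
plan((0,49),6,90,12)
shot('top14',(190,165,256,240))
E
```

```text
t 14.93 strip [ -0.  -17.5] z 6.2 F [ 0.4 -6.3  3.9] open 45.0
shift cm [6.52 0.01 1.28] rot deg [0.53 1.05 0.17] | [ 99.8 -10.9 179.4] shift in target axes [6.5 0.  1.4]
dish [ 0.1 52.8] [ 91.6 125.9] 0.89
15 39.4 46.1
30 40.8 45.3
45 -44.4 45.1
60 -44.6 45.1
75 -45.9 45.3
90 -46.2 45.3
```

View pics/top14c.png

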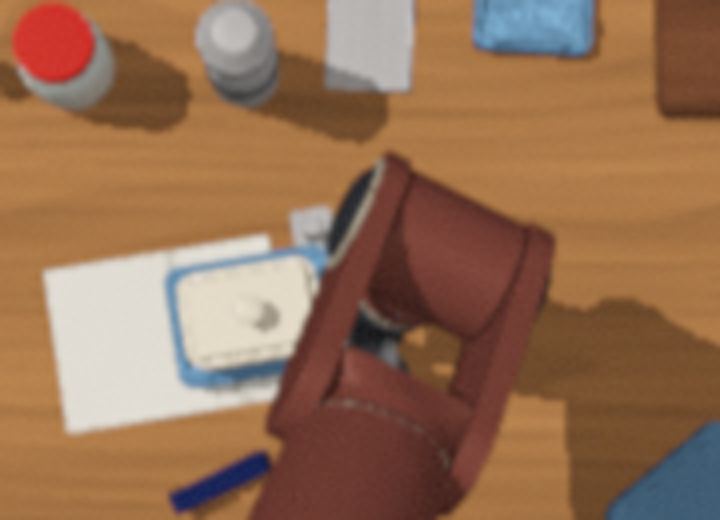

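Request:
carry_out --translation '[[0.4,-0.025,0.1],[0.4,-0.025,0.1],[0.4,-0.025,0.1],[0.4,-0.025,0.1],[0.4,-0.025,0.1],[0.4,-0.025,0.1],[0.4,-0.025,0.1],[0.4,-0.025,0.1],[0.4,-0.025,0.1],[0.4,-0.025,0.1],[0.4,-0.025,0.1],[0.4,-0.025,0.1]]' --delta_rot '[[0.3,0.4,0],[0,0.2,0],[0,0,0],[0,0,0],[0,0,0],[0,0,0],[0,0,0],[0,0,0],[0,0,0],[0,0,0],[0,0,0],[0,0,0]]'

```text
t: 15.98
eef_pos: [548.6, -32.9, 5.9]
tcp_rot: [-1.928, -2.286, -0.193]
contact_force: [1.2, -5.5, 3.9]
opening: 45.3
```

```bash

python3 - <<'E'
from h import *
plan((0,49),6,90,12)
shot('top15',(175,165,245,240))
E
```

```text
t 15.98 strip [-1.7 26.5] z 5.9 F [ 1.2 -5.5  3.9] open 45.3
shift cm [2.21 0.17 0.42] rot deg [0.27 0.88 0.12] | [ 99.7 -11.1 179.7] shift in target axes [2.2  0.17 0.46]
dish [ -1.8 101.4] [ 91.6 115.9] 0.03
59 37.1 43.9
74 39.1 43.7
89 -45.8 43.6
104 -46.2 43.8
119 -47.5 43.7
134 -47.6 43.7
```

View pics/top15c.png

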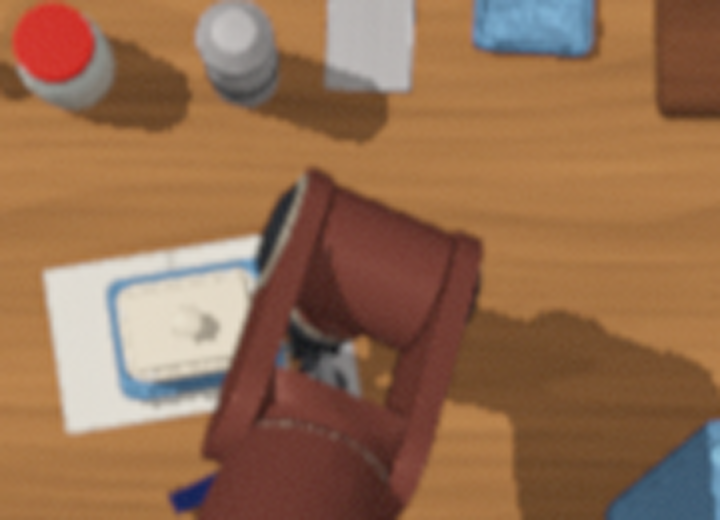

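Request:
carry_out --translation '[[0.4,0.02,0.1],[0.4,0.02,0.1],[0.4,0.02,0.1],[0.4,0.02,0.1],[0.4,0,0.1],[0.3,0,0.07],[0,0,0]]' --delta_rot '[[0,0.2,0],[0,0,0],[0,0,0],[0,0,0],[0,0,0],[0,0,0],[0,0,0]]'

```text
t: 16.62
eef_pos: [545.3, -11.5, 5.2]
tcp_rot: [-1.926, -2.284, -0.191]
contact_force: [0.3, -2.0, 1.5]
opening: 45.0
```

```bash

python3 - <<'E'
from h import *
plan((0,35),6,90,12)
shot('top16',(175,165,240,240))
E
```

```text
t 16.62 strip [-1.4 48.2] z 5.2 F [ 0.3 -2.   1.5] open 45.0
shift cm [-1.28  0.14 -0.34] rot deg [0.09 0.81 0.14] | [ 99.7 -11.2 179.9] shift in target axes [-1.28  0.14 -0.36]
dish [ -1.4 125.8] [ 91.4 110.8] 0.19
81 37.2 44.3
96 39.6 44.4
111 -45.4 44.2
126 -45.7 43.9
141 -47.1 44.2
156 -47.2 44.1
```

The front edge is at 181, so the dish centre is at about (-1, 119) against a target of (0, 120). I'll draw the hand back and lift it away.

Request:
carry_out --translation '[[-0.5,0,-0.15],[-0.8,0,-0.2],[0,0,-1.5],[0,0,-3.0],[0,0,-3.5],[0,0,-3.5],[0,0,-3.5],[0,0,-3.5],[-3,0,-1],[-3.5,0,-1],[-3.5,0,-1],[-3.5,0,-1]]' --delta_rot '[[0,0,0],[0,0,0],[0,0,0],[0,0,0],[0,0,0],[0,0,0],[0,0,0],[0,0,0],[0,0,0],[0,0,0],[0,0,0],[0,0,0]]'

```text
t: 17.67
eef_pos: [566.3, -197.6, 190.5]
tcp_rot: [-1.885, -2.255, -0.179]
contact_force: [-0.4, 0.1, 0.7]
opening: 44.7
```

Request:
carry_out --translation '[[-3.5,0,-0.7],[-3.5,0,-0.7],[0,0,0],[0,0,0]]' --delta_rot '[[0,0,0],[0,0,0],[0,0,0],[0,0,0]]'

```text
t: 18.0
eef_pos: [576.7, -277.8, 184.1]
tcp_rot: [-1.888, -2.241, -0.182]
contact_force: [-0.3, 0.4, 0.0]
opening: 45.3
```

```bash

python3 - <<'E'
from h import *
plan((0,35),6,90,12)
shot('top17',(175,165,246,245))
c=read_camera('top'); cv2.imwrite('pics/top18.png',c['color'])
W=cloud(c); n,l,st,ce=cv2.connectedComponentsWithStats(((W[...,2]>8)).astype(np.uint8))
for i in range(1,n):
    if st[i,4]>25: print(ce[i].round(),tostrip(np.nanmean(W[l==i],0)).round(),np.nanmax(W[l==i][:,2]).round())
c=read_camera('scene'); cv2.imwrite('pics/scene18.png',c['color'])
E
```

```text
t 18.0 strip [ -14.8 -219.6] z 184.1 F [-0.3  0.4  0. ] open 45.3
shift cm [20.56  2.35 23.22] rot deg [-2.22 -1.6  -0.05] | [  99.5  -13.6 -177.8] shift in target axes [21.2   1.48 22.71]
dish [ -1.4 119.3] [ 91.7 123.9] 0.02
81 -45.8 44.4
96 -45.6 44.2
111 -45.6 44.3
126 -45.6 43.9
141 -47.1 44.1
156 -47.2 44.2
[137. 105.] [346. 285.] 157.0
[479. 138.] [  72. -641.] 194.0
[325. 247.] [-109. -155.] 691.0
[263. 110.] [282. -84.] 24.0
[303. 131.] [ 199. -193.] 22.0
[229. 142.] [179.  31.] 146.0
[185. 143.] [205. 158.] 101.0
[ 37. 180.] [153. 559.] 178.0
[103. 185.] [127. 412.] 95.0
[211. 212.] [ -2. 117.] 90.0
[224. 250.] [-116.  100.] 27.0
[ 12. 293.] [-136.  693.] 147.0
```

View pics/top18.png

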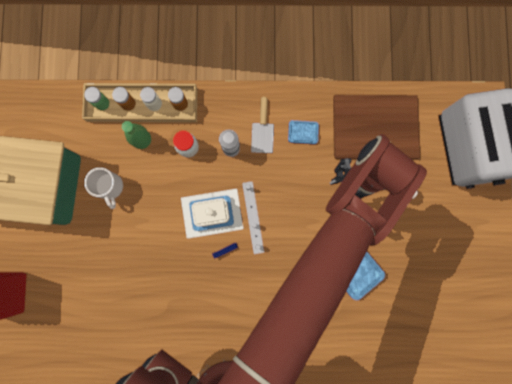

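View pics/scene18.png

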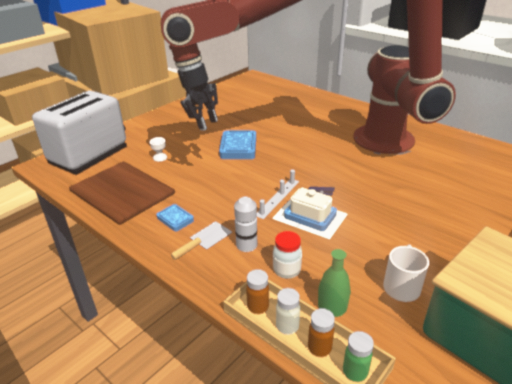

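View pics/top17c.png

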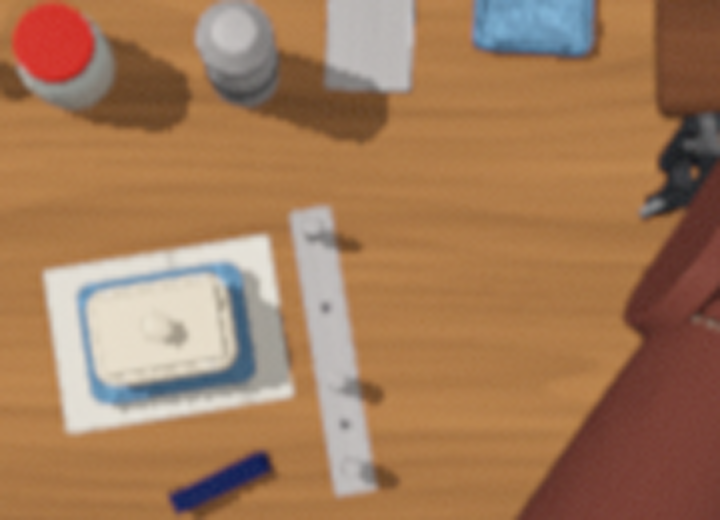

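The dish, with its cover on, lies wholly on the marble (top view ~(211,212)) with white showing on all four sides. The other items haven't moved and the hand is clear.

```bash
python3 -c "
from h import *
print(telemetry.get_obs()['joint_vel'].round(3)); print(sign_off())"
```

```text
[ 0.019 -0.019  0.001  0.001 -0.     0.   ]
the job is handed in; nothing more can be done
None
```

I handed the job in at about 18 s. The covered dish now rests wholly on the marble inlay, with its cover on and the hand well clear.

- **Push:** I nudged the dish on its +x side with both fingertips to centre and square it. Then I pushed it from behind through the wide gap, with one small sideways correction before the pegs.
- **Dish position:** The last top view puts it at (-1.4, 119.3) mm in the strip frame, against the inlay centre at (0, 120), with yaw near 0. Marble shows on all four sides.
- **Cover:** It is seated. Wherever I looked during the push, the fingers were on the blue rear face only.
- **Pegs:** I saw no sign of the dish or fingers touching them.
- **Forces:** The push forces I read stayed below about 10 N, though I only read them between moves.
- **Other items:** The grinder, jam jar, mug, clip and spreader measure within 1–2 mm of where they started. I checked the cruet only by eye in the pictures. In the last top view the arm largely hid the egg cup and the large spare dish, but the scene view shows both in place.
- **Calibration:** The wrist and top cameras disagreed by about 1.4 mm on the dish's sideways position. I went by the top camera for both dish and pegs.

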